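# Fill the stacking tube with shaft collars up to the line

## Task

Put the two shaft collars into the clear stacking tube one at a time through its flared mouth, so that they lie flat, one on top of the other, and the top of the stack stands level with the black line round the tube. Leave the thin flat blank flange where it lies on the bench.

Things in the scene. Friction and masses are not known exactly. Their poses are not given: they have to be found in the camera images.
- stack_tube: clear upright tube, open at the top, fixed on a round metal foot 96 mm across. Origin: centre of the foot's underside, z up the tube axis. Heights above the origin: inner floor 8 mm, black line 50 mm, rim 64 mm. Bore 47 mm, wall 3 mm; the top 10 mm flare to 64 mm inside, 70 mm outside. A level collar let go with its lower edge a few mm inside the flare slides to the bottom.
- collar_a: first shaft collar lying flat on the bench: a round pale metal ring 39 mm across and 21 mm tall with a hole through the middle, about 45 g. Origin at the centre of its underside, z up along the hole. Can be gripped across the outside, any direction. The two collars are alike.
- collar_b: second shaft collar lying flat on the bench: a round pale metal ring 39 mm across and 21 mm tall with a hole through the middle, about 45 g. Origin at the centre of its underside, z up along the hole. Can be gripped across the outside, any direction. The two collars are alike.
- blank_flange: blank flange, the wrong part: a thin solid grey metal disc without a hole, 40 mm across and only 6 mm thick, lying flat on the bench. Origin at the centre of its underside. Not to be used.
There are look-alikes about, which are no part of the job. What is shaped like the collar_b but red or yellow is not meant.

How it is judged:
On the way:
1. one collar lies flat on the floor of the tube while the other is still away from it (((horizontal distance between collar_a and stack_tube below 0.007 m and z of collar_a in the frame of stack_tube between 0.003 and 0.013 m and angle between collar_a's own z axis and vertical below 0.18 rad and horizontal distance between collar_b and stack_tube above 0.06 m) or (horizontal distance between collar_b and stack_tube below 0.007 m and z of collar_b in the frame of stack_tube between 0.003 and 0.013 m and angle between collar_b's own z axis and vertical below 0.18 rad and horizontal distance between collar_a and stack_tube above 0.06 m))), for 0.2 s.
At the end, for the whole second after the job is handed in: Both collars are released and at rest inside the tube, either one below: the lower flat on the tube's floor and the upper flat on it, its top level with the line (each within 5 mm in height, 7 mm of the tube's axis and 10 degrees of level); the blank flange is within 30 mm of where it lay (((horizontal distance between each of collar_a, collar_b and stack_tube below 0.007 m and z of collar_a in the frame of stack_tube between 0.003 and 0.013 m and angle between each of collar_a, collar_b's own z axis and vertical below 0.18 rad and z of collar_b in the frame of stack_tube between 0.024 and 0.034 m) or (horizontal distance between each of collar_b, collar_a and stack_tube below 0.007 m and z of collar_b in the frame of stack_tube between 0.003 and 0.013 m and angle between each of collar_b, collar_a's own z axis and vertical below 0.18 rad and z of collar_a in the frame of stack_tube between 0.024 and 0.034 m)) and linear speed of each of collar_a, collar_b below 0.02 m/s and distance of blank_flange from where it was at the start of the episode below 0.03 m); the robot touches nothing.
It fails at once if the blank flange is moved more than 30 mm (distance of blank_flange from where it was at the start of the episode above 0.03 m).
It also fails if it takes over 54 s, if anything falls off the work surface, if the arm or the gripper's body presses on something with over 40 N, if the wrist force passes 120 N, or if a joint passes its speed limit or range.

## Robot

A 6-joint arm with a two-finger parallel gripper is mounted at the origin on a cart in front of the work surface, level with it; the furniture and walls round the work are solid. World frame = base frame: x ahead of the robot, y to its left, z up, the work surface at z = 0. Lengths are in m, angles in rad, forces in N, time in s.
With the tool pointing down it reaches from about 0.15 to 0.775 m from the base axis. Payload 6.1 kg.
Tool frame: the origin (TCP) lies between the finger pads; the fingertips stand 19 mm ahead of it and the grasp point (between the pads) is the TCP; z points along the fingers, y is the line along which they close (so a half turn about z gives the same grasp; the last joint's range is limited). The gripper opens to 85 mm and grips with 20 to 120 N. Pads are 22 mm wide; open, the fingers measure 114 mm over their backs; the gripper's body (76 mm by 85 mm) begins 54 mm behind the grasp point. The pads swing forward as they close: fully open they stand 13 mm farther back than shut.
Start: joints at [-1.307, 0.126, -0.04, 1.405, 0, 1.571], TCP at [0.137, -0.507, 0.25] pointing down, gripper open.
Joint ranges: [-2.72, 2.72], [-0.95, 1.95], [-1.27, 1.35], [-1.78, 2.02], [-1.46, 1.47], [-3.14, 3.14]. Speed limits (rad/s): [2.39, 2.39, 3.01, 3.14, 3.14, 3.14].

## Interface

Orientations are given as a unit quaternion [x, y, z, w].
In Python, from workcell import ctrl gives the robot as it stands.
- The arm moves only by the tool send_rows, never from a script. Its arguments are lists of equal length, an entry for each row: "slide": the shift along the tool's x, y, z in cm, a list of three; "delta_rot": the turn, a rotation vector about the tool's x, y, z in degrees, a list of three; "fingers": the gripper's target within -1 to 1 (shut at 1, half-way at 0, fully open at -1). A call has exactly 10 rows; each row is the pose to reach, as a shift and turn from the pose commanded when the call began, along the tool's axes at that moment; what a row does not reach only later rows make up. A row lasts 1/10 s, in which the tool goes at most 50 mm and 8.59 degrees, less where a joint would pass 70% of its speed; a pose out of reach is approached as far as the arm can. A call with a gripper value outside its range is refused whole. The fingers move at their own pace and stop on an object; "newtons" is the grip in N (left out, the last holds). Time passes only in rows, so rows that repeat a pose let the fingers close, or fill a call up. It gives the time, the measured TCP pose, the force, the opening and the grip force at its end, in the units of the state.
- ctrl.state(): the state, without advancing time (a new reading comes with each control period).
- ctrl.read_camera(name): name is "side" or "top" or "wrist"; returns a dict with "img" (384x512x3 uint8, red, green, blue), "range_z" (384x512 float32, m along the optical axis (not along the pixel's ray), 0 where there is no reading), "fov_y" (degrees; the focal length in pixels is half the picture's height over the tangent of half this angle, whatever the lens; pixels are square), "cx", "cy" (the principal point, pixels), "cam_to_world" (4x4, takes a point from camera to world coordinates); the wrist camera has in their place "mount" (4x4, takes a point from camera to tool coordinates, whose origin is the TCP and whose axes are the flange's). Camera axes: x right, y up, looking along -z (the intrinsics and any distortion apply to the point x, -y, -z); pixel columns grow to the right and rows downward; lengths in m; the calibration is good to about 2 mm. A picture is of the moment at which its call begins: read the wrist's pose just before it.
- ctrl.job_done(): hands the job in; it is judged then, once.
The state is a dict: "clock": time; "joints": joint angles; "qd": joint speeds; "joint_efforts": joint torques, N m; "position": TCP position; "ee_rot": TCP orientation; "wrist_force": force on the tool from outside, world axes, zero at the start; "torque": the same for the moment, N m; "gripper_width": finger opening in m; "grasp_force": force on a finger pad.
Only numpy, scipy, OpenCV 4.12 (cv2) and the standard library are available. Lean on these libraries where they do the work, as an engineer would, in place of code of your own. Each camera call takes 0.05 s, during which the arm holds its last target. There are 200 camera calls.

## Working session

There is one attempt and no reset: what is moved stays moved. The work goes in short steps, Python scripts to look and compute and a tool call to move; the robot and the scene stay as the last step left them, time stands still between calls to the robot, and variables do not carry over. Pictures are saved under pics/ and viewed, at most 10 in all, crops included, and the job is handed in when it is done.

Besides the shell and the picture viewer there is one more tool, called after ">>>" in YAML: its name, and indented under it one key for each argument. send_rows: Moves the arm, as the interface text tells. Its arguments: {"type":"object","properties":{"slide":{"type":"array","items":{"type":"array","items":{"type":"number"}}},"delta_rot":{"type":"array","items":{"type":"array","items":{"type":"number"}}},"fingers":{"type":"array","items":{"type":"number"}},"newtons":{"type":"number"}},"required":["slide","delta_rot","fingers"]}

```bash
mkdir -p pics
cat > h.py <<'E'
import numpy as np,cv2
from workcell import ctrl
from scipy.spatial.transform import Rotation as R
def cam(n):
    s=ctrl.state();d=ctrl.read_camera(n)
    if 'mount' in d:
        T=np.eye(4);T[:3,:3]=R.from_quat(s['ee_rot']).as_matrix();T[:3,3]=s['position'];d['cam_to_world']=T@d['mount']
    return d
def save(d,f): cv2.imwrite('pics/'+f,d['img'][:,:,::-1])
def cloud(d):
    h,w=d['range_z'].shape;f=h/2/np.tan(np.radians(d['fov_y'])/2)
    v,u=np.mgrid[:h,:w];z=d['range_z']
    P=np.stack([(u-d['cx'])/f*z,-(v-d['cy'])/f*z,-z,np.ones_like(z)],-1)
    return (P@np.array(d['cam_to_world']).T)[...,:3]
E
python3 - <<'E'
from h import *
import pickle
for n in('top','side'):
    d=cam(n);save(d,n+'.png');pickle.dump(d,open(n+'.pkl','wb'));print({k:v for k,v in d.items() if k not in('img','range_z')})
print(ctrl.state())
E
```

```text
{'fov_y': 56.827152215054966, 'cx': 257.89472707285273, 'cy': 187.74389195924616, 'cam_to_world': array([[-2.29922384e-02,  9.82948282e-01, -1.82439118e-01,
         3.66767601e-01],
       [-9.99730200e-01, -2.32082234e-02,  9.51285985e-04,
        -7.97987569e-02],
       [-3.29902289e-03,  1.82411768e-01,  9.83216692e-01,
         9.60169709e-01],
       [ 0.00000000e+00,  0.00000000e+00,  0.00000000e+00,
         1.00000000e+00]])}
{'fov_y': 51.61770214727035, 'cx': 250.71267529599, 'cy': 194.21092859041613, 'cam_to_world': array([[-0.99967334,  0.01178482, -0.02267887,  0.51071433],
       [-0.02515782, -0.61014818,  0.7918878 ,  0.59560944],
       [-0.00450522,  0.79219967,  0.61024535,  0.54010246],
       [ 0.        ,  0.        ,  0.        ,  1.        ]])}
{'clock': 0.1, 'joints': array([-1.30699399e+00,  1.26345425e-01, -4.05012429e-02,  1.40538833e+00,
       -2.28663743e-05,  1.57080394e+00]), 'qd': array([-0.00080478, -0.00254783,  0.00212657,  0.00031273,  0.00035541,
       -0.00047895]), 'joint_efforts': array([ 3.21133739e-04, -4.36901951e+01,  3.53607881e+01,  1.35392384e-02,
       -3.90712648e-05, -1.57781176e-05]), 'position': array([ 0.13680284, -0.50651929,  0.24959545]), 'ee_rot': array([ 9.91313889e-01,  1.31515233e-01, -1.05942850e-04, -7.11582733e-04]), 'wrist_force': array([-0.01889457, -0.2837817 ,  1.17575031]), 'torque': array([-0.00633956,  0.01751329,  0.00421859]), 'grasp_force': 0.0, 'gripper_width': 0.08536266707994483}
```

View pics/top.png

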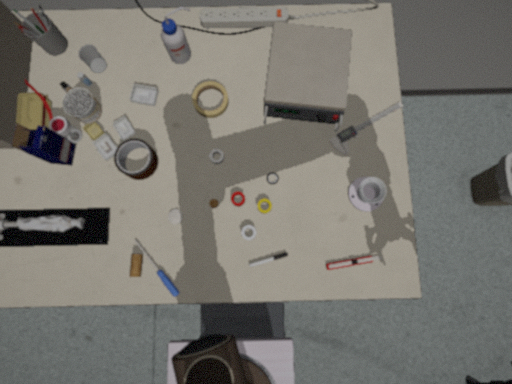

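View pics/side.png

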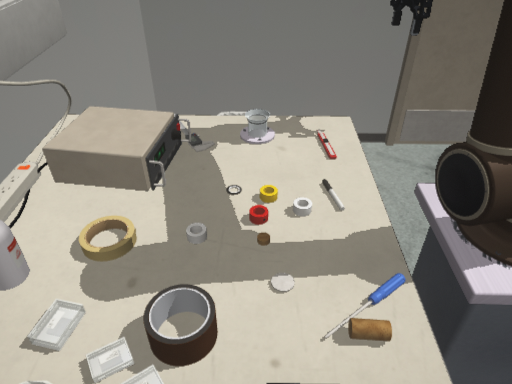

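Top view: pale collar candidates are at (217,156), in shadow, and (248,231). The look-alikes are red (238,198), yellow (264,205), a dark thin ring (272,178) and a brown piece (214,203). The flange is the disc at (175,215) and the tube is at (370,191). I choose the two pale rings and check them in a crop, with heights.

Run:
```python
from h import *
import pickle
d=pickle.load(open('top.pkl','rb'));P=cloud(d)
c=d['img'][130:260,150:280][:,:,::-1];e=d['img'][155:235,330:410][:,:,::-1]
cv2.imwrite('pics/crop.png',np.hstack([cv2.resize(c,(400,400),interpolation=2),cv2.resize(e,(400,400),interpolation=2)]))
def top(P,u,v,r,lo,hi):
    Q=P[v-r:v+r,u-r:u+r].reshape(-1,3);Q=Q[(Q[:,2]>lo)&(Q[:,2]<hi)]
    (x,y),rad=cv2.minEnclosingCircle(Q[:,:2].astype(np.float32));return len(Q),x,y,rad,np.median(Q[:,2])
for n,u,v,r,lo,hi in[('A',217,156,14,.014,.03),('B',248,231,14,.014,.03),('fl',175,215,14,.003,.012),('rim',372,190,25,.055,.075),('foot',365,193,30,.003,.02),('red',238,198,12,.01,.03),('ring',272,178,10,.004,.03)]:
    print(n,np.round(top(P,u,v,r,lo,hi),4))
d=pickle.load(open('side.pkl','rb'));P=cloud(d)
for n,u,v,r,lo,hi in[('A',197,233,16,.014,.03),('B',303,206,14,.014,.03),('rim',257,120,25,.055,.075),('foot',258,133,30,.003,.02)]:
    print(n,np.round(top(P,u,v,r,lo,hi),4))
```

```text
A [1.120e+02 6.351e-01 3.310e-02 1.990e-02 2.150e-02]
B [ 1.140e+02  4.232e-01 -5.200e-02  1.920e-02  2.190e-02]
fl [2.370e+02 4.763e-01 1.481e-01 5.210e-02 6.400e-03]
rim [ 2.730e+02  5.224e-01 -3.727e-01  3.480e-02  6.120e-02]
foot [ 7.220e+02  5.242e-01 -3.658e-01  1.121e-01  8.000e-03]
red [ 1.200e+02  5.148e-01 -2.430e-02  1.960e-02  2.160e-02]
ring [ 5.600e+01  5.721e-01 -1.173e-01  3.290e-02  5.100e-03]
A [2.150e+02 6.338e-01 3.490e-02 2.090e-02 1.990e-02]
B [ 1.770e+02  4.217e-01 -5.080e-02  2.070e-02  1.980e-02]
rim [ 1.580e+02  5.198e-01 -3.735e-01  3.580e-02  5.980e-02]
foot [ 3.650e+02  5.195e-01 -3.703e-01  5.000e-02  7.500e-03]
```

View pics/crop.png

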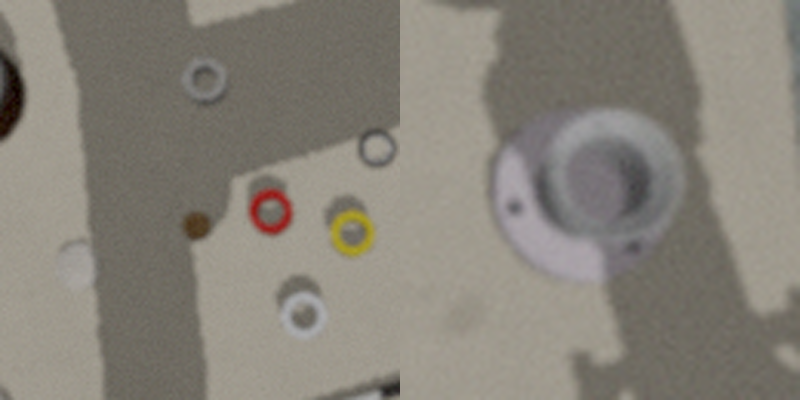

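The crop confirms both pale collars: A at crop (205,80) and B at (303,313), each about 39 mm across and 21 mm tall. The flange is the solid disc at (77,265). The tube axis is about (0.521,-0.373). B goes first.

>>> send_rows:
  slide:
    - [3.9,-3.6,1]
    - [8,-7.3,2]
    - [12,-11,4]
    - [16,-15,6]
    - [20,-18.5,8]
    - [24,-22,10]
    - [28,-26,12]
    - [32,-29.5,13]
    - [36,-33.2,13]
    - [39.4,-36.5,13]
  delta_rot:
    - [0,0,0]
    - [0,0,0]
    - [0,0,0]
    - [0,0,0]
    - [0,0,0]
    - [0,0,0]
    - [0,0,0]
    - [0,0,0]
    - [0,0,0]
    - [0,0,0]
  fingers: [-1,-1,-1,-1,-1,-1,-1,-1,-1,-1]
  newtons: 30

```text
clock: 1.1
position: [0.3929, -0.0972, 0.1236]
ee_rot: [0.991, 0.131, -0.0, -0.0]
wrist_force: [0.9, -1.1, 0.3]
gripper_width: 0.0853
grasp_force: 0.0
```

```bash
cat >> h.py <<'E'
def go(x,y,z):
    s=ctrl.state();r=R.from_quat(s['ee_rot']);print('t',s['clock'],'pos',s['position'].round(4),'slide cm',(r.inv().apply(np.array([x,y,z])-s['position'])*100).round(2),'zax',r.as_matrix()[:,2].round(3),'q',s['joints'].round(2))
E
python3 - <<'E'
from h import *
d=cam('wrist');save(d,'w1.png');go(.4225,-.0515,.026)
P=cloud(d).reshape(-1,3);Q=P[(P[:,2]>.014)&(P[:,2]<.03)&(np.hypot(P[:,0]-.4225,P[:,1]+.0515)<.03)]
print(len(Q),cv2.minEnclosingCircle(Q[:,:2].astype(np.float32)),np.median(Q[:,2]))
E
```

```text
t 1.15 pos [ 0.3963 -0.0915  0.1234] slide cm [ 3.57 -3.12  9.76] zax [ 0.001  0.004 -1.   ] q [-0.23 -0.06 -0.52  1.12  0.    2.64]
1563 ((0.4235957860946655, -0.054325755685567856), 0.01975362002849579) 0.020778117256054746
```

View pics/w1.png

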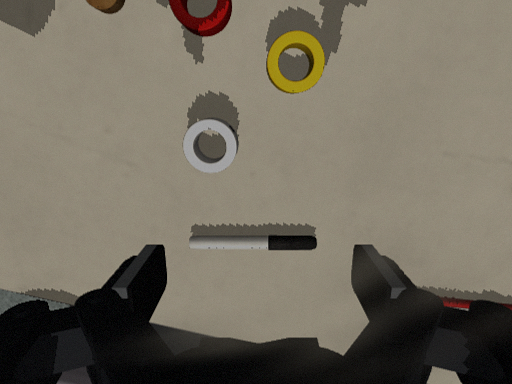

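Wrist view: the white collar is at (210,146), clear of yellow (296,62), with the marker at (253,243) well below it. The arm is still settling, so I hold and re-measure.

>>> send_rows:
  slide:
    - [0,0,0]
    - [0,0,0]
    - [0,0,0]
    - [0,0,0]
    - [0,0,0]
    - [0,0,0]
    - [0,0,0]
    - [0,0,0]
    - [0,0,0]
    - [0,0,0]
  delta_rot:
    - [0,0,0]
    - [0,0,0]
    - [0,0,0]
    - [0,0,0]
    - [0,0,0]
    - [0,0,0]
    - [0,0,0]
    - [0,0,0]
    - [0,0,0]
    - [0,0,0]
  fingers: [-1,-1,-1,-1,-1,-1,-1,-1,-1,-1]

```text
clock: 2.15
position: [0.3929, -0.0992, 0.1244]
ee_rot: [0.991, 0.132, -0.0, -0.0]
wrist_force: [-0.2, -0.2, -0.4]
gripper_width: 0.0854
grasp_force: 0.0
```

```bash
cat >> h.py <<'E'
def ring(x,y,lo=.014,hi=.03,r=.03):
    P=cloud(cam('wrist')).reshape(-1,3);Q=P[(P[:,2]>lo)&(P[:,2]<hi)&(np.hypot(P[:,0]-x,P[:,1]-y)<r)]
    print(len(Q),cv2.minEnclosingCircle(Q[:,:2].astype(np.float32)),np.median(Q[:,2]))
E
python3 - <<'E'
from h import *
ring(.4225,-.0515);go(.4225,-.0525,.026)
E
```

```text
1560 ((0.4235144555568695, -0.05412480980157852), 0.019658181816339493) 0.020762659143318096
t 2.2 pos [ 0.3929 -0.0991  0.1244] slide cm [ 4.08 -3.73  9.84] zax [-0.  0. -1.] q [-0.25 -0.07 -0.52  1.12  0.    2.63]
```

>>> send_rows:
  slide:
    - [2,-1.9,0.5]
    - [4.1,-3.8,1]
    - [4.1,-3.8,4]
    - [4.1,-3.8,7]
    - [4.1,-3.8,9]
    - [4.1,-3.8,9.8]
    - [4.1,-3.8,9.8]
    - [4.1,-3.8,9.8]
    - [4.1,-3.8,9.8]
    - [4.1,-3.8,9.8]
  delta_rot:
    - [0,0,0]
    - [0,0,0]
    - [0,0,0]
    - [0,0,0]
    - [0,0,0]
    - [0,0,0]
    - [0,0,0]
    - [0,0,0]
    - [0,0,0]
    - [0,0,0]
  fingers: [-1,-1,-1,-1,-1,-1,-1,-1,1,1]
  newtons: 30

```text
clock: 3.2
position: [0.4233, -0.052, 0.0274]
ee_rot: [0.991, 0.131, 0.001, 0.0]
wrist_force: [0.9, 0.2, 0.8]
gripper_width: 0.059
grasp_force: 0.0
```

>>> send_rows:
  slide:
    - [0,0,0]
    - [0,0,0]
    - [0,0,0]
    - [0,0,0]
    - [0,0,0]
    - [0,0,-1]
    - [0,0,-4]
    - [0,0,-8]
    - [0,0,-10]
    - [0,0,-10]
  delta_rot:
    - [0,0,0]
    - [0,0,0]
    - [0,0,0]
    - [0,0,0]
    - [0,0,0]
    - [0,0,0]
    - [0,0,0]
    - [0,0,0]
    - [0,0,0]
    - [0,0,0]
  fingers: [1,1,1,1,1,1,1,1,1,1]

```text
clock: 4.2
position: [0.4245, -0.0521, 0.1301]
ee_rot: [0.991, 0.132, 0.003, 0.001]
wrist_force: [0.6, 0.6, -0.3]
gripper_width: 0.0377
grasp_force: 30.4
```

Run:
```python
from h import *
d=cam('wrist');save(d,'w2.png');go(.521,-.373,.14);print(ctrl.state()['gripper_width'],ctrl.state()['grasp_force'])
```

```text
t 4.25 pos [ 0.4236 -0.052   0.1281] slide cm [ 1.04 33.54 -1.14] zax [ 0.003 -0.    -1.   ] q [-0.12 -0.03 -0.48  1.12 -0.    2.76]
0.03740531753919894 30.348164317547344
```

View pics/w2.png

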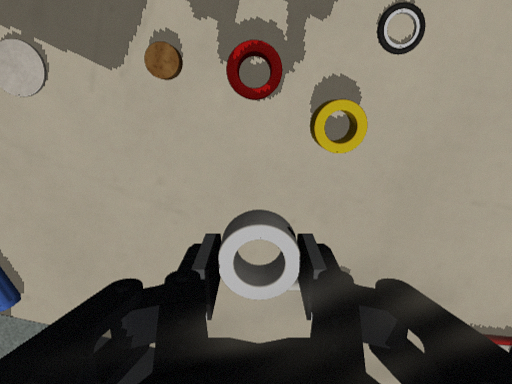

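The collar (260,255) is held between the pads. Now to above the tube.

>>> send_rows:
  slide:
    - [0.1,3.5,-1]
    - [0.2,7,-2]
    - [0.3,11,-3]
    - [0.4,15,-3]
    - [0.5,19,-3]
    - [0.6,23,-3]
    - [0.7,27,-3]
    - [0.8,30,-3]
    - [0.9,32,-3]
    - [1,33.5,-3]
  delta_rot:
    - [0,0,0]
    - [0,0,0]
    - [0,0,0]
    - [0,0,0]
    - [0,0,0]
    - [0,0,0]
    - [0,0,0]
    - [0,0,0]
    - [0,0,0]
    - [0,0,0]
  fingers: [1,1,1,1,1,1,1,1,1,1]

```text
clock: 5.25
position: [0.519, -0.3738, 0.1541]
ee_rot: [0.991, 0.131, -0.001, -0.001]
wrist_force: [0.4, 0.5, -0.7]
gripper_width: 0.0374
grasp_force: 30.4
```

>>> send_rows:
  slide:
    - [0,0,0]
    - [0,0,0]
    - [0,0,0]
    - [0,0,0]
    - [0,0,0]
    - [0,0,0]
    - [0,0,0]
    - [0,0,0]
    - [0,0,0]
    - [0,0,0]
  delta_rot:
    - [0,0,0]
    - [0,0,0]
    - [0,0,0]
    - [0,0,0]
    - [0,0,0]
    - [0,0,0]
    - [0,0,0]
    - [0,0,0]
    - [0,0,0]
    - [0,0,0]
  fingers: [1,1,1,1,1,1,1,1,1,1]

```text
clock: 6.25
position: [0.5195, -0.3727, 0.1564]
ee_rot: [0.991, 0.132, 0.0, 0.0]
wrist_force: [-0.6, -0.5, -0.7]
gripper_width: 0.0372
grasp_force: 30.4
```

Run:
```python
from h import *
go(.521,-.373,.086)
d=cam('wrist');save(d,'w3.png');P=cloud(d);Q=P.reshape(-1,3)
F=Q[(Q[:,2]>.004)&(Q[:,2]<.012)&(np.hypot(Q[:,0]-.521,Q[:,1]+.373)<.056)];print('foot',len(F),cv2.minEnclosingCircle(F[:,:2].astype(np.float32)))
F=Q[(Q[:,2]>.06)&(Q[:,2]<.068)&(np.hypot(Q[:,0]-.521,Q[:,1]+.373)<.045)];print('rim',len(F),cv2.minEnclosingCircle(F[:,:2].astype(np.float32)) if len(F) else 0)
p=ctrl.state()['position']
C=P[200:310,220:300].reshape(-1,3)-p;C=C[(np.abs(C[:,2])<.03)&(np.hypot(C[:,0],C[:,1])<.03)]
top=C[C[:,2]>np.percentile(C[:,2],50)]
print('collar rel tcp z',np.percentile(C[:,2],[2,20,50,80,98]).round(4))
hi=C[:,2]>np.percentile(C[:,2],60)-.002
A=np.c_[C[hi][:,:2],np.ones(hi.sum())];print(np.linalg.lstsq(A,C[hi][:,2],rcond=None)[0].round(3),C[hi].mean(0).round(4))
```

```text
t 6.25 pos [ 0.5195 -0.3727  0.1564] slide cm [0.13 0.07 7.04] zax [ 0. -0. -1.] q [-0.62  0.36  0.05  1.26  0.    2.26]
foot 4692 ((0.5218691229820251, -0.37497395277023315), 0.04805557057261467)
rim 1546 ((0.5219419598579407, -0.37513116002082825), 0.03469470143318176)
collar rel tcp z [-0.0252 -0.0156 -0.007  -0.0062 -0.0054]
[-0.003  0.001 -0.007] [ 0.0018 -0.0021 -0.0065]
```

View pics/w3.png

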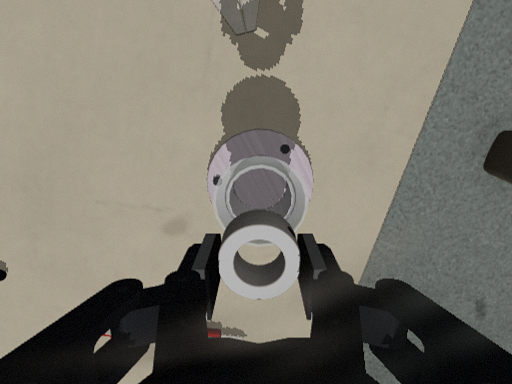

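The collar is level (slope under 0.003), centred within about 1 mm of the tube, with its bottom 27 mm below the TCP. Lower 7 cm, so the bottom edge sits about 5 mm inside the flare.

>>> send_rows:
  slide:
    - [0,0,1]
    - [0,0,2]
    - [0.1,0,3.5]
    - [0.1,0,5]
    - [0.1,0,5.5]
    - [0.1,0,6]
    - [0.1,0,6.5]
    - [0.1,0,7]
    - [0.1,0,7]
    - [0.1,0,7]
  delta_rot:
    - [0,0,0]
    - [0,0,0]
    - [0,0,0]
    - [0,0,0]
    - [0,0,0]
    - [0,0,0]
    - [0,0,0]
    - [0,0,0]
    - [0,0,0]
    - [0,0,0]
  fingers: [1,1,1,1,1,1,1,1,1,1]

```text
clock: 7.3
position: [0.5206, -0.3724, 0.0867]
ee_rot: [0.991, 0.132, 0.0, 0.0]
wrist_force: [-0.2, -0.6, -0.4]
gripper_width: 0.0375
grasp_force: 30.4
```

No contact. Release and rise.

>>> send_rows:
  slide:
    - [0,0,0]
    - [0,0,0]
    - [0,0,0]
    - [0,0,0]
    - [0,0,0]
    - [0,0,0]
    - [0,0,-2]
    - [0,0,-5]
    - [0,0,-8]
    - [0,0,-10]
  delta_rot:
    - [0,0,0]
    - [0,0,0]
    - [0,0,0]
    - [0,0,0]
    - [0,0,0]
    - [0,0,0]
    - [0,0,0]
    - [0,0,0]
    - [0,0,0]
    - [0,0,0]
  fingers: [-1,-1,-1,-1,-1,-1,-1,-1,-1,-1]

```text
clock: 8.3
position: [0.5209, -0.3727, 0.1888]
ee_rot: [0.991, 0.132, 0.001, 0.001]
wrist_force: [0.2, 0.4, 0.2]
gripper_width: 0.0853
grasp_force: 0.0
```

>>> send_rows:
  slide:
    - [0,0,0]
    - [0,0,0]
    - [0,0,0]
    - [0,0,0]
    - [0,0,0]
    - [0,0,0]
    - [0,0,0]
    - [0,0,0]
    - [0,0,0]
    - [0,0,0]
  delta_rot:
    - [0,0,0]
    - [0,0,0]
    - [0,0,0]
    - [0,0,0]
    - [0,0,0]
    - [0,0,0]
    - [0,0,0]
    - [0,0,0]
    - [0,0,0]
    - [0,0,0]
  fingers: [-1,-1,-1,-1,-1,-1,-1,-1,-1,-1]

```text
clock: 9.3
position: [0.5205, -0.3724, 0.1865]
ee_rot: [0.991, 0.131, 0.0, 0.0]
wrist_force: [-0.3, -0.1, -0.6]
gripper_width: 0.0851
grasp_force: 0.0
```

Run:
```python
from h import *
go(.6345,.034,.15)
d=cam('wrist');P=cloud(d)
cv2.imwrite('pics/w4.png',cv2.resize(d['img'][130:330,180:350][:,:,::-1],None,fx=3,fy=3,interpolation=2))
Q=P.reshape(-1,3);F=Q[(Q[:,2]>.0)&(Q[:,2]<.055)&(np.hypot(Q[:,0]-.522,Q[:,1]+.375)<.021)];print(np.percentile(F[:,2],[5,25,50,75,95]).round(4))
```

```text
t 9.3 pos [ 0.5205 -0.3724  0.1865] slide cm [ 21.6  -36.26   3.65] zax [ 0. -0. -1.] q [-0.62  0.35  0.11  1.33 -0.    2.26]
[0.0073 0.0089 0.0281 0.0289 0.0298]
```

View pics/w4.png

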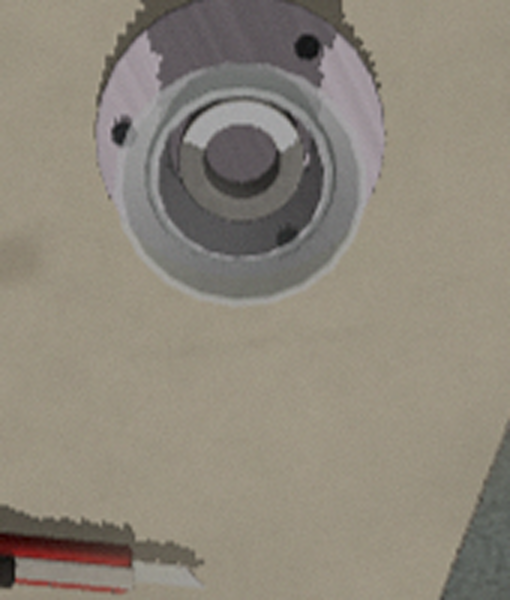

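The first collar lies flat at the tube floor (crop (243,155)); its top is at 29 mm. Now collar A.

>>> send_rows:
  slide:
    - [2,-3.5,0]
    - [4,-7,0]
    - [6,-10.5,0]
    - [8.5,-14,1]
    - [10.5,-17.5,2]
    - [12.7,-21,3]
    - [15,-25,3.6]
    - [17,-29,3.6]
    - [19,-32,3.6]
    - [21,-35,3.6]
  delta_rot:
    - [0,0,0]
    - [0,0,0]
    - [0,0,0]
    - [0,0,0]
    - [0,0,0]
    - [0,0,0]
    - [0,0,0]
    - [0,0,0]
    - [0,0,0]
    - [0,0,0]
  fingers: [-1,-1,-1,-1,-1,-1,-1,-1,-1,-1]

```text
clock: 10.35
position: [0.6322, 0.0221, 0.1505]
ee_rot: [0.991, 0.132, 0.0, 0.0]
wrist_force: [-0.1, -0.1, 0.4]
gripper_width: 0.0855
grasp_force: 0.0
```

>>> send_rows:
  slide:
    - [0,0,0]
    - [0,0,0]
    - [0,0,0]
    - [0,0,0]
    - [0,0,0]
    - [0,0,0]
    - [0,0,0]
    - [0,0,0]
    - [0,0,0]
    - [0,0,0]
  delta_rot:
    - [0,0,0]
    - [0,0,0]
    - [0,0,0]
    - [0,0,0]
    - [0,0,0]
    - [0,0,0]
    - [0,0,0]
    - [0,0,0]
    - [0,0,0]
    - [0,0,0]
  fingers: [-1,-1,-1,-1,-1,-1,-1,-1,-1,-1]

```text
clock: 11.35
position: [0.632, 0.0203, 0.1504]
ee_rot: [0.991, 0.132, -0.0, -0.0]
wrist_force: [-0.0, 0.7, -0.2]
gripper_width: 0.0853
grasp_force: 0.0
```

Run:
```python
from h import *
ring(.634,.034);go(.6345,.034,.026)
```

```text
1160 ((0.634848415851593, 0.03130844980478287), 0.019740935415029526) 0.02074985518162556
t 11.4 pos [0.632  0.0203 0.1504] slide cm [ 0.6  -1.25 12.44] zax [-0. -0. -1.] q [ 0.03  0.34  0.02  1.25 -0.    2.91]
```

>>> send_rows:
  slide:
    - [0.3,-0.6,1]
    - [0.5,-1.2,3]
    - [0.5,-1.2,6]
    - [0.5,-1.2,9]
    - [0.5,-1.2,11]
    - [0.5,-1.2,12]
    - [0.5,-1.2,12.4]
    - [0.5,-1.2,12.4]
    - [0.5,-1.2,12.4]
    - [0.5,-1.2,12.4]
  delta_rot:
    - [0,0,0]
    - [0,0,0]
    - [0,0,0]
    - [0,0,0]
    - [0,0,0]
    - [0,0,0]
    - [0,0,0]
    - [0,0,0]
    - [0,0,0]
    - [0,0,0]
  fingers: [-1,-1,-1,-1,-1,-1,-1,-1,-1,1]
  newtons: 30

```text
clock: 12.4
position: [0.6345, 0.0332, 0.0277]
ee_rot: [0.991, 0.131, 0.001, 0.0]
wrist_force: [-0.6, -0.4, 0.2]
gripper_width: 0.0729
grasp_force: 0.0
```

>>> send_rows:
  slide:
    - [0,0,0]
    - [0,0,0]
    - [0,0,0]
    - [0,0,0]
    - [0,0,0]
    - [0,0,0]
    - [0,0,-2]
    - [0,0,-6]
    - [0,0,-10]
    - [0,0,-13]
  delta_rot:
    - [0,0,0]
    - [0,0,0]
    - [0,0,0]
    - [0,0,0]
    - [0,0,0]
    - [0,0,0]
    - [0,0,0]
    - [0,0,0]
    - [0,0,0]
    - [0,0,0]
  fingers: [1,1,1,1,1,1,1,1,1,1]

```text
clock: 13.4
position: [0.6339, 0.0332, 0.1586]
ee_rot: [0.991, 0.132, 0.001, -0.0]
wrist_force: [0.9, 0.6, -0.4]
gripper_width: 0.037
grasp_force: 30.5
```

Run:
```python
from h import *
go(.5205,-.3725,.1565)
```

```text
t 13.4 pos [0.6339 0.0332 0.1586] slide cm [-21.53  36.21   0.18] zax [ 0.001  0.    -1.   ] q [0.05 0.35 0.04 1.26 0.   2.93]
```

Held (37 mm, 30 N). Back to the tube.

>>> send_rows:
  slide:
    - [-2,3.5,0]
    - [-4,7,0]
    - [-6,10.5,0]
    - [-8.5,14,0]
    - [-10.5,17.5,0]
    - [-12.7,21,0]
    - [-15,25,0]
    - [-17,29,0]
    - [-19,32.5,0]
    - [-21.5,36.2,0]
  delta_rot:
    - [0,0,0]
    - [0,0,0]
    - [0,0,0]
    - [0,0,0]
    - [0,0,0]
    - [0,0,0]
    - [0,0,0]
    - [0,0,0]
    - [0,0,0]
    - [0,0,0]
  fingers: [1,1,1,1,1,1,1,1,1,1]

```text
clock: 14.4
position: [0.52, -0.3737, 0.1559]
ee_rot: [0.991, 0.132, -0.0, -0.0]
wrist_force: [1.1, 0.7, -0.3]
gripper_width: 0.0371
grasp_force: 30.5
```

>>> send_rows:
  slide:
    - [0,0,0]
    - [0,0,0]
    - [0,0,0]
    - [0,0,0]
    - [0,0,0]
    - [0,0,0]
    - [0,0,0]
    - [0,0,0]
    - [0,0,0]
    - [0,0,0]
  delta_rot:
    - [0,0,0]
    - [0,0,0]
    - [0,0,0]
    - [0,0,0]
    - [0,0,0]
    - [0,0,0]
    - [0,0,0]
    - [0,0,0]
    - [0,0,0]
    - [0,0,0]
  fingers: [1,1,1,1,1,1,1,1,1,1]

```text
clock: 15.4
position: [0.5205, -0.3724, 0.1564]
ee_rot: [0.991, 0.132, 0.0, -0.0]
wrist_force: [-0.3, -0.0, -0.6]
gripper_width: 0.0368
grasp_force: 30.5
```

Run:
```python
from h import *
go(.5207,-.3725,.0865)
P=cloud(cam('wrist'));p=ctrl.state()['position']
C=P[200:310,220:300].reshape(-1,3)-p;C=C[(np.abs(C[:,2]+.0065)<.004)&(np.hypot(C[:,0],C[:,1])<.03)]
A=np.c_[C[:,:2],np.ones(len(C))];print(len(C),np.linalg.lstsq(A,C[:,2],rcond=None)[0].round(3),C.mean(0).round(4))
```

```text
t 15.4 pos [ 0.5205 -0.3724  0.1564] slide cm [0.02 0.02 6.99] zax [ 0.  0. -1.] q [-0.62  0.36  0.05  1.26  0.    2.26]
3553 [-0.006 -0.003 -0.007] [ 0.0021 -0.0019 -0.0066]
```

Same seat in the grip as before; lower, release, rise.

>>> send_rows:
  slide:
    - [0,0,1]
    - [0,0,2]
    - [0,0,3.5]
    - [0,0,5]
    - [0,0,5.5]
    - [0,0,6]
    - [0,0,6.5]
    - [0,0,7]
    - [0,0,7]
    - [0,0,7]
  delta_rot:
    - [0,0,0]
    - [0,0,0]
    - [0,0,0]
    - [0,0,0]
    - [0,0,0]
    - [0,0,0]
    - [0,0,0]
    - [0,0,0]
    - [0,0,0]
    - [0,0,0]
  fingers: [1,1,1,1,1,1,1,1,1,1]

```text
clock: 16.45
position: [0.5206, -0.3725, 0.0866]
ee_rot: [0.991, 0.132, 0.0, 0.0]
wrist_force: [0.8, 0.1, -0.1]
gripper_width: 0.0367
grasp_force: 30.5
```

>>> send_rows:
  slide:
    - [0,0,0]
    - [0,0,0]
    - [0,0,0]
    - [0,0,0]
    - [0,0,0]
    - [0,0,0]
    - [0,0,-2]
    - [0,0,-5]
    - [0,0,-8]
    - [0,0,-10]
  delta_rot:
    - [0,0,0]
    - [0,0,0]
    - [0,0,0]
    - [0,0,0]
    - [0,0,0]
    - [0,0,0]
    - [0,0,0]
    - [0,0,0]
    - [0,0,0]
    - [0,0,0]
  fingers: [-1,-1,-1,-1,-1,-1,-1,-1,-1,-1]

```text
clock: 17.45
position: [0.5209, -0.3727, 0.1888]
ee_rot: [0.991, 0.131, 0.001, 0.001]
wrist_force: [0.7, -0.6, 0.1]
gripper_width: 0.0854
grasp_force: 0.0
```

>>> send_rows:
  slide:
    - [0,0,0]
    - [0,0,0]
    - [0,0,0]
    - [0,0,0]
    - [0,0,0]
    - [0,0,0]
    - [0,0,0]
    - [0,0,0]
    - [0,0,0]
    - [0,0,0]
  delta_rot:
    - [0,0,0]
    - [0,0,0]
    - [0,0,0]
    - [0,0,0]
    - [0,0,0]
    - [0,0,0]
    - [0,0,0]
    - [0,0,0]
    - [0,0,0]
    - [0,0,0]
  fingers: [-1,-1,-1,-1,-1,-1,-1,-1,-1,-1]

```text
clock: 18.45
position: [0.5205, -0.3724, 0.1865]
ee_rot: [0.991, 0.132, 0.0, 0.0]
wrist_force: [0.8, -0.6, 0.6]
gripper_width: 0.0856
grasp_force: 0.0
```

Run:
```python
from h import *
d=cam('wrist');P=cloud(d)
cv2.imwrite('pics/w5.png',cv2.resize(d['img'][130:330,180:350][:,:,::-1],None,fx=3,fy=3,interpolation=2))
Q=P.reshape(-1,3);F=Q[(Q[:,2]>.0)&(Q[:,2]<.08)&(np.hypot(Q[:,0]-.522,Q[:,1]+.375)<.019)];print(np.percentile(F[:,2],[5,25,50,75,95]).round(4))
F=F[np.abs(F[:,2]-.05)<.006];print(len(F),np.linalg.lstsq(np.c_[F[:,:2],np.ones(len(F))],F[:,2],rcond=None)[0].round(3))
```

```text
[0.0076 0.0282 0.0489 0.0499 0.0506]
930 [0.006 0.004 0.048]
```

View pics/w5.png

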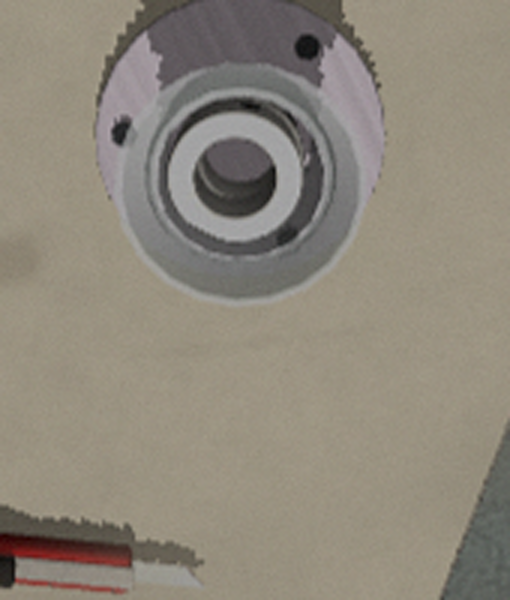

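The upper collar (crop (235,177)) lies level inside the tube with its top at 50 mm, on the line.

```bash
python3 -c "
from workcell import ctrl
print(ctrl.job_done())"
```

```text
the job is handed in; nothing more can be done
None
```

Both collars are in the tube, lying flat one on the other with the stack top measured at 50 mm, level with the black line; the arm never went near the blank flange, and I handed the job in at about 18.5 s (no verdict came back).

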